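Shut and bolt the sprung lid of a lint box

TASK

Press the sprung lid of the white lint box down and slide its barrel bolt across until the tip is fully home in the brass keeper, then let go, so that the bolt holds the lid shut. Go gently: feel for the height at which the bolt enters, never ram it against the keeper, and leave the things lying around where they are.

Things in the scene. Friction and masses are not known exactly. Their poses are not given: they have to be found in the camera images.
- thumb_post (a point): centre (half-way up) of the black upright thumb post of the barrel bolt, a cylinder 18 mm in diameter and 42 mm tall on the front edge of the lid; pinch it here. It stands on the steel bolt rod (12 mm diameter): this point lies 36 mm above the rod's axis. x, y, z axes: as the lint box (x away from the robot, y left, along which the bolt slides home, z up), tilted with the lid.
- bolt_tip (a point): centre of the rod's flat nose (12 mm diameter, edge rounded by 1 mm), on the rod's axis, 103 mm in +y and 36 mm below the thumb post's centre. Axes as thumb_post.
- keeper_mouth (a point): point in the plane of the keeper's entry face, on the left of the box, near the top of the brass block's range, fixed to its bracket. +y points straight into the keeper, +z up, +x away from the robot. At lid angle 0 the rod's axis lies 14 mm below this point. The real hole's centre is 4 to 24 mm below it.
- keeper: fixed steel bracket, 50 mm wide, on the box's left wall; origin 8 mm in -y of and 14 mm below keeper_mouth. In it a brass block 44 x 44 mm, 24 mm deep along y, with a through hole 20 mm wide (x) and 15.5 mm high (z) at its centre. The block is clamped on slotted screws up to 10 mm above or below the origin: its height differs each time, is not reported, must be felt. Nose enters if within 2 mm.
- lid (a joint): hinge angle of the white steel lid (200 x 200 mm) in rad; axis along y at the far edge, 182 mm in +x of the rod and 16 mm below its axis at angle 0. 0.25 = held open by its spring, 0 = rod's axis 14 mm below keeper_mouth, -0.08 = lowest stop on the rubber seal. It takes about 1 N down at the thumb post to start it, about 8 N to hold it near 0, and it springs up if released unbolted.
- lint_box: white steel box 200 x 200 x 72 mm, fixed to the table; origin at the centre of its underside, x away from the robot, y left, z up.
- thread_spool_1: red cotton reel, 30 mm diameter, 42 mm tall, standing; origin at the centre of its underside. Leave alone.
- thread_spool_2: blue cotton reel, 30 mm diameter, 42 mm tall, standing; origin at the centre of its underside. Leave alone.
- tape_roll: black tape roll, 62 mm diameter, 19 mm tall, lying flat; origin at the centre of its underside. Leave alone.
- mug: white spotted mug, 91 mm tall; origin at the centre of its underside. Leave alone.
- bolt (a joint): how far the bolt has slid towards the keeper in m: it starts drawn back at 0 to 0.006; the tip reaches the keeper's entry face at 0.020; 0.046 = end stop, tip 26 mm past the entry face. About 2 N of friction.

How it is judged:
On the way:
1. the lid is pressed down to the bolt's working height (lid angle below 0.08 rad) (value of joint lid below 0.08 rad), for 0.2 s.
At the end, for the whole second after the job is handed in: the lid is shut (lid angle below 0.08 rad) and held by the bolt alone, whose tip is at least 21 mm past the keeper's entry face and not higher than 1 mm above nor lower than 29 mm below keeper_mouth, that is, in the hole (value of joint lid below 0.08 rad and y of bolt_tip in the frame of keeper_mouth above 0.021 m and z of bolt_tip in the frame of keeper_mouth between -0.029 and 0.001 m); the robot touches nothing.
It fails at once if the keeper is loaded with more than 30 N (contact force between keeper and anything else above 30 N).
It fails at once if the red cotton reel is moved by more than 20 mm (distance of thread_spool_1 from where it was at the start of the episode above 0.02 m).
It fails at once if the blue cotton reel is moved by more than 20 mm (distance of thread_spool_2 from where it was at the start of the episode above 0.02 m).
It fails at once if the tape roll is moved by more than 20 mm (distance of tape_roll from where it was at the start of the episode above 0.02 m).
It fails at once if the mug is moved by more than 20 mm (distance of mug from where it was at the start of the episode above 0.02 m).
It also fails if it takes over 61 s, if anything falls off the work surface, if the arm or the gripper's body presses on something with over 40 N, if the wrist force passes 120 N, or if a joint passes its speed limit or range.

ROBOT

A 6-joint arm with a two-finger parallel gripper is mounted at the origin on a cart in front of the work surface, level with it; the furniture and walls round the work are solid. World frame = base frame: x ahead of the robot, y to its left, z up, the work surface at z = 0. Lengths are in m, angles in rad, forces in N, time in s.
With the tool pointing down it reaches from about 0.275 to 1 m from the base axis. Payload 8.4 kg.
Tool frame: the origin (TCP) lies at the centre of the arm's flange, where the gripper is bolted on; the fingertips stand 173 mm ahead of it and the grasp point (between the pads) lies 155 mm ahead of it; z points along the fingers, y is the direction in which the jaws open and shut (so a half turn about z gives the same grasp; the last joint's range is limited). The gripper opens to 85 mm and grips with 20 to 120 N. Pads are 22 mm wide; open, the fingers measure 114 mm over their backs; the gripper's body (76 mm by 85 mm) begins 54 mm behind the grasp point. The pads swing forward as they close: fully open they stand 13 mm farther back than shut.
Start: joints at [-1.21, 0.353, 1.633, -0, 1.155, -0.002], TCP at [0.222, -0.584, 0.405] pointing down, gripper open.
Joint ranges: [-2.63, 2.63], [-0.92, 2.1], [0.06, 2.66], [-1.3, 4.44], [0, 2.69], [-3.02, 3.02]. Speed limits (rad/s): [2.22, 2.22, 2.79, 3.14, 3.14, 3.14].

INTERFACE

Orientations are given as a unit quaternion [w, x, y, z].
In Python, from plant import r, imaging gives the robot as it stands. The module is installed in compiled form; this text tells all that it offers.
- The arm moves only by the tool send_rows, never from a script. Its arguments are lists of equal length, an entry for each row: "linear": the shift along the tool's x, y, z in mm, a list of three; "rotation": the turn, a rotation vector about the tool's x, y, z in degrees, a list of three; "fingers": the closure in counts, from 0 (fully open) to 255 (shut). In form: {"linear": [[dx, dy, dz], ...], "rotation": [[ax, ay, az], ...], "fingers": [fingers, ...]}. A call has 1 to 5 rows; each row shifts and turns the commanded pose from where the row before left it, along the tool's axes as they then stand; what a row does not reach is not made up. A row lasts 1/12 s, in which the tool goes at most 41.7 mm and 7.16 degrees, less where a joint would pass 70% of its speed; a pose out of reach is approached as far as the arm can. A call is refused whole if a number of a shift passes 41.7 or a number of a turn 7.16, either way. A call with a gripper value outside its range is refused whole. The fingers move at their own pace and stop on an object; "squeeze" is the grip in N (left out, the last holds). Time passes only in rows, so rows that do not move let the fingers close. It gives the time, the measured TCP pose, the force and the opening at its end, in the units of the state.
- r.observe(): the state, without advancing time (a new reading comes with each control period).
- imaging.capture(name): name is "side" or "top"; returns a dict with "image" (480x640x3 uint8, red, green, blue), "intrinsics" (3x3 intrinsics, pixels), "k1" (the pictures are not rectified: a ray, as slopes to the right and down, at radius r is drawn at 1 + k1 r^2 times it, then the intrinsics apply), "cam_to_world" (4x4, takes a point from camera to world coordinates). Camera axes: x right, y down, z forward; pixel columns grow to the right and rows downward; lengths in m; the calibration is good to about 2 mm. A picture is of the moment at which its call begins. There is no depth.
- r.job_done(): hands the job in, once; it reports no verdict.
The state is a dict: "t": time; "joint_pos": joint angles; "joint_vel": joint speeds; "joint_torque": joint torques, N m; "tcp_pos": TCP position; "orientation": TCP orientation; "force": force on the tool from outside, world axes, zero at the start; "ft_torque": the same for the moment, N m; "width": opening from 0.0 (shut) to 1.0 (fully open).
Only numpy, scipy, OpenCV 4.12 (cv2) and the standard library are available. Lean on these libraries where they do the work, as an engineer would, in place of code of your own. Each camera call takes 0.05 s, during which the arm holds its last target.

## Working session

There is one attempt and no reset: what is moved stays moved. The work goes in short steps, Python scripts to look and compute and a tool call to move; the robot and the scene stay as the last step left them, time stands still between calls to the robot, and variables do not carry over. Pictures are saved under pics/ and viewed, and the job is handed in when it is done.

Besides the shell and the picture viewer there is one more tool, called by a JSON object that holds its "method" and its "body". send_rows: Moves the arm, as the interface text tells. Its arguments: {"type":"object","properties":{"linear":{"type":"array","items":{"type":"array","items":{"type":"number"}}},"rotation":{"type":"array","items":{"type":"array","items":{"type":"number"}}},"fingers":{"type":"array","items":{"type":"number"}},"squeeze":{"type":"number"}},"required":["linear","rotation","fingers"]}

```bash
mkdir -p pics; python3 - <<'E'
from plant import r, imaging
import cv2,json
print(r.observe())
for n in("side","top"):
    c=imaging.capture(n); cv2.imwrite(f"pics/{n}0.png",c["image"][:,:,::-1])
    print(n,c["intrinsics"],c["k1"],c["cam_to_world"])
E
```

```text
{'t': 0.0, 'joint_pos': array([-1.21039364e+00,  3.53673783e-01,  1.63415131e+00, -1.12190384e-05,
        1.15517057e+00, -2.41754564e-03]), 'joint_vel': array([-1.82650346e-04,  1.22498450e-03, -6.43241885e-05,  1.29073753e-03,
       -1.16872167e-03, -3.68371894e-04]), 'joint_torque': array([-2.65359180e-03, -6.05263066e+01, -3.42067373e+01, -2.04922758e-04,
        9.26762063e-03, -5.06014175e-06]), 'tcp_pos': array([ 0.22172553, -0.58409714,  0.40393814]), 'orientation': array([-6.89385528e-04,  9.83589611e-01,  1.80418915e-01, -1.29943438e-04]), 'force': array([0.29483817, 0.39744926, 0.90657   ]), 'ft_torque': array([-0.00460805,  0.00098064, -0.01289638]), 'width': 1.0004526316431854}
side [[462.67775788   0.         317.28440813]
 [  0.         462.67775788 246.82075519]
 [  0.           0.           1.        ]] 0.023324195961822215 [[ 0.98491501 -0.09241259  0.14629541  0.42386412]
 [-0.17297176 -0.50226281  0.84723836 -0.60657494]
 [-0.00481675 -0.85976275 -0.51067095  0.62264763]
 [ 0.          0.          0.          1.        ]]
top [[605.68670222   0.         316.7269312 ]
 [  0.         605.68670222 236.21353394]
 [  0.           0.           1.        ]] -0.11532178470643951 [[ 0.01313616 -0.99642469  0.08345829  0.44726834]
 [-0.99980609 -0.01431347 -0.01352396  0.23333572]
 [ 0.01467019 -0.08326446 -0.9964195   1.41270378]
 [ 0.          0.          0.          1.        ]]
```

View pics/side0.png

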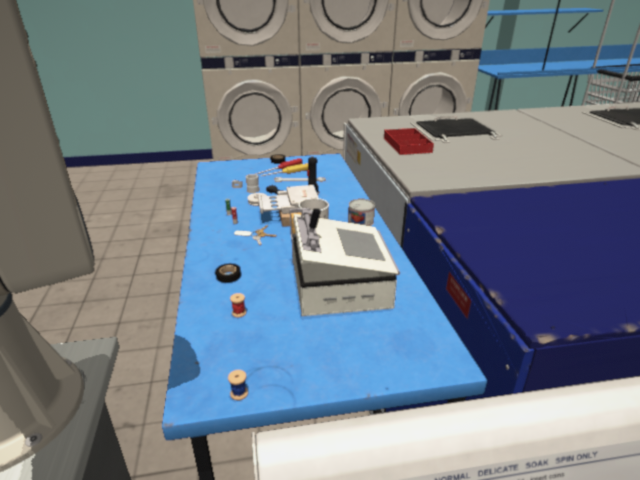

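View pics/top0.png

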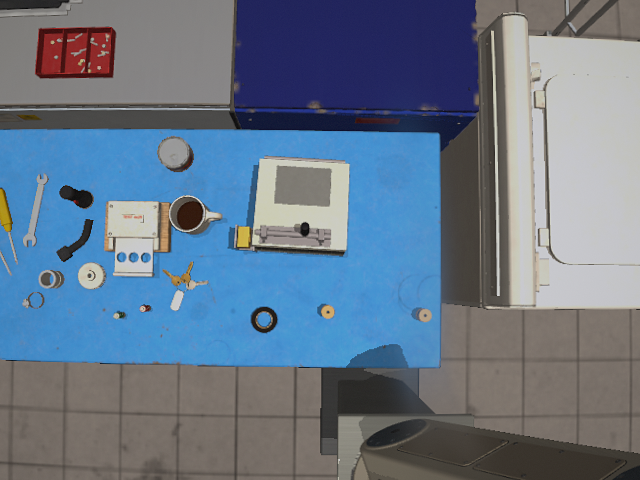

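```bash
python3 - <<'E'
import cv2
a=cv2.imread("pics/side0.png")[195:325,220:410]; cv2.imwrite("pics/side0c.png",cv2.resize(a,None,fx=4,fy=4,interpolation=cv2.INTER_CUBIC))
a=cv2.imread("pics/top0.png")[145:265,225:365]; cv2.imwrite("pics/top0c.png",cv2.resize(a,None,fx=5,fy=5,interpolation=cv2.INTER_CUBIC))
E
```

```text
(no output)
```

View pics/side0c.png

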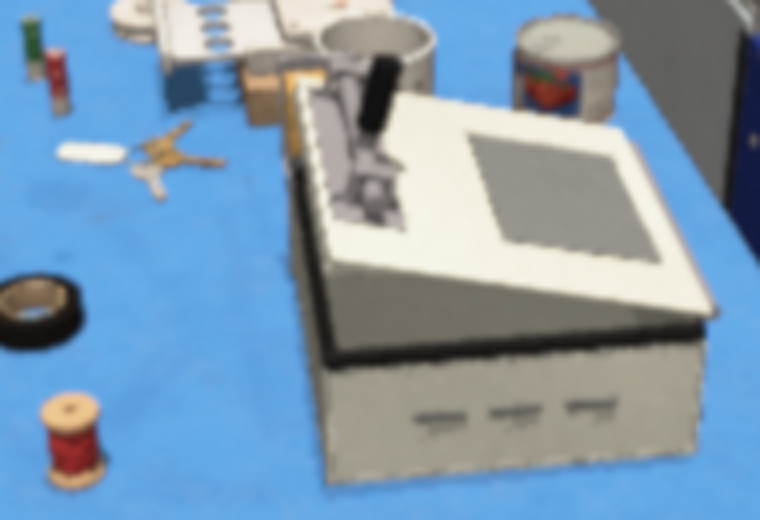

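View pics/top0c.png

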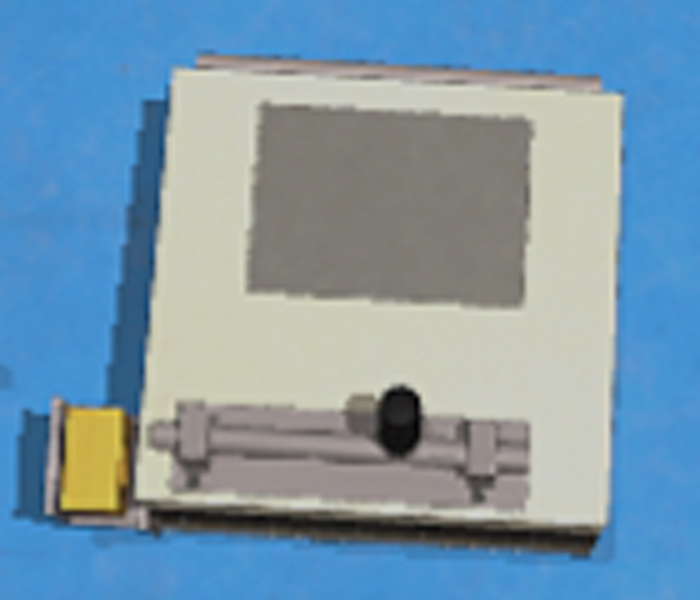

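```bash
cat > h.py <<'E'
import numpy as np
from scipy.optimize import least_squares
from scipy.spatial.transform import Rotation as Ro
CAM={"side":(np.array([[462.67775788,0,317.28440813],[0,462.67775788,246.82075519],[0,0,1]]),0.023324195961822215,np.array([[ 0.98491501,-0.09241259,0.14629541,0.42386412],[-0.17297176,-0.50226281,0.84723836,-0.60657494],[-0.00481675,-0.85976275,-0.51067095,0.62264763],[0,0,0,1]])),
"top":(np.array([[605.68670222,0,316.7269312],[0,605.68670222,236.21353394],[0,0,1]]),-0.11532178470643951,np.array([[0.01313616,-0.99642469,0.08345829,0.44726834],[-0.99980609,-0.01431347,-0.01352396,0.23333572],[0.01467019,-0.08326446,-0.9964195,1.41270378],[0,0,0,1]]))}
def proj(n,P):
    K,k,T=CAM[n]; p=T[:3,:3].T@(np.asarray(P)-T[:3,3]); s=p[:2]/p[2]; s=s*(1+k*(s@s)); return K[:2,:2]@s+K[:2,2]
def box2w(b,p):
    c,s=np.cos(b[2]),np.sin(b[2]); return np.array([b[0]+c*p[0]-s*p[1],b[1]+s*p[0]+c*p[1],p[2]])
def lid2box(a,hx,hz,q): # q rel hinge at angle 0
    c,s=np.cos(a),np.sin(a); return np.array([hx+q[0]*c+q[2]*s,q[1],hz-q[0]*s+q[2]*c])
E
cat > fit.py <<'E'
from h import *
S=lambda u,v:(u/4+220-.375,v/4+195-.375); Tp=lambda u,v:(u/5+225-.4,v/5+145-.4)
# params: bx,by,yaw,hx,hz,zt(lid top rel hinge),a,ypost
def pts(p):
    b=p[:3];hx,hz,zt,a,yp=p[3:8]
    L=lambda x,y,z:box2w(b,lid2box(a,hx,hz,(x,y,z)))
    f=-0.1-hx-0.0; 
    B=lambda x,y,z:box2w(b,(x,y,z))
    return [("side",B(-.1,-.1,0),S(330,484)),("side",B(.1,-.1,0),S(692,453)),
     ("side",L(-.1-hx,-.1,zt),S(328,262)),("side",L(.1-hx,-.1,zt),S(716,312)),("side",L(-.1-hx,.1,zt),S(297,85)),("side",L(.1-hx,.1,zt),S(618,128)),
     ("top",L(.1-hx,.1,zt),Tp(173,68)),("top",L(.1-hx,-.1,zt),Tp(623,94)),("top",L(-.1-hx,.1,zt),Tp(136,498)),("top",L(-.1-hx,-.1,zt),Tp(608,526)),
     ("side",L(-.182,yp,.073),S(386,62)),("top",L(-.182,yp,.073),Tp(402,397)),("side",L(-.182,yp,.031),S(373,131))]
def res(p):
    r=[]
    for n,P,o in pts(p): r+=list(proj(n,P)-o)
    r+=[(p[6]-.25)/.01,(p[3]-.1)/.003]
    return np.array(r)
s=least_squares(res,[.5,.25,0,.1,.08,0,.25,0],x_scale=[.1,.1,.1,.01,.01,.01,.1,.01],loss='soft_l1')
if __name__=="__main__":
    print(np.round(s.x,4)); print(np.round(res(s.x)[:-2].reshape(-1,2),1))
    p=s.x; b=p[:3]
    for a in(p[6],0): print("post",a,box2w(b,lid2box(a,p[3],p[4],(-.182,p[7],.052))))
    print("rod z at 0",p[4]+.016)
    print("tip y box",p[7]+.103)
E
python3 fit.py; python3 -c "
import cv2
a=cv2.imread('pics/side0.png')[205:240,285:335]; cv2.imwrite('pics/side0d.png',cv2.resize(a,None,fx=14,fy=14,interpolation=cv2.INTER_CUBIC))
a=cv2.imread('pics/top0.png')[215:260,225:335]; cv2.imwrite('pics/top0d.png',cv2.resize(a,None,fx=7,fy=7,interpolation=cv2.INTER_CUBIC))"
```

```text
[ 0.6245  0.2492 -0.0408  0.1052  0.0864  0.0019  0.2415 -0.0107]
[[-0.6 -0.2]
 [ 1.2 -0.6]
 [ 1.6  0.1]
 [-1.1  0.1]
 [ 0.2 -1.2]
 [ 0.3  0.5]
 [ 0.1  0.4]
 [ 0.1  0.2]
 [-0.1  0.1]
 [ 0.1 -0.3]
 [ 0.9 -0.3]
 [-0.   1.5]
 [-0.5  0.2]]
post 0.24147009952027443 [0.56506327 0.24097684 0.18041162]
post 0 [0.54736299 0.24170022 0.13839855]
rod z at 0 0.10239855135635569
tip y box 0.09233406304202399
```

View pics/side0d.png

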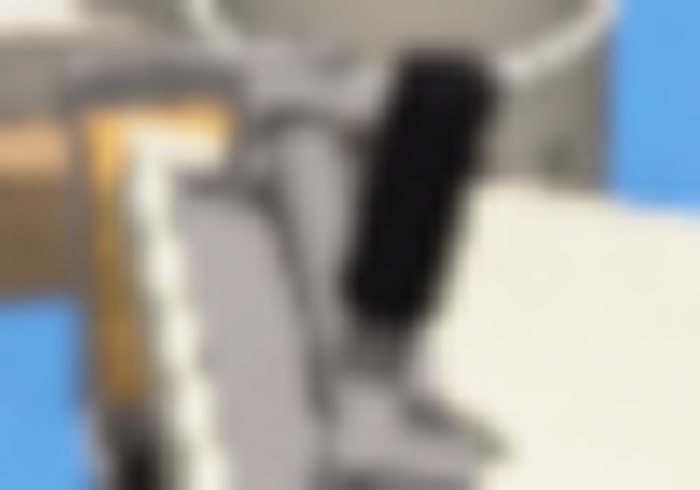

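View pics/top0d.png

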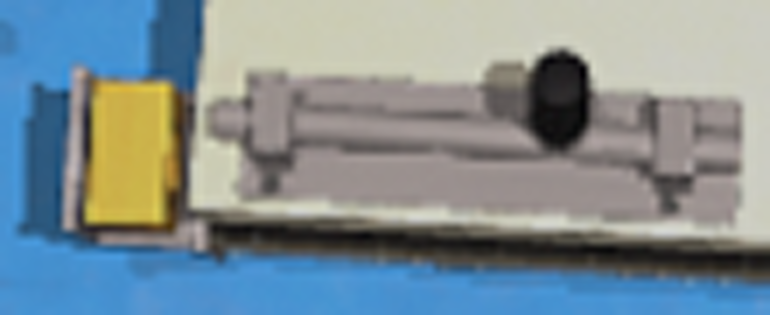

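```bash
python3 - <<'E'
from fit import *
p=s.x;b=p[:3]
for d in(-.01,0,.01):
  for ym in (.107,.112):
    z=p[4]+.016+d;x0=p[3]-.182
    print(d,ym)
    for n,o,f,c in(("side",(285,205),14,None),("top",(225,215),7,None)):
      print(n,[np.round((proj(n,box2w(b,(x0+dx,ym+dy,z+dz)))-o+.5)*f).tolist() for dx,dy,dz in((-.022,0,.022),(.022,0,.022),(-.022,0,-.022),(-.022,.024,.022),(.022,.024,.022))])
E
```

```text
-0.01 0.107
side [[103.0, 247.0], [362.0, 230.0], [112.0, 473.0], [91.0, 182.0], [345.0, 166.0]]
top [[174.0, 229.0], [183.0, 87.0], [187.0, 238.0], [96.0, 225.0], [105.0, 82.0]]
-0.01 0.112
side [[101.0, 233.0], [359.0, 216.0], [109.0, 459.0], [89.0, 169.0], [342.0, 153.0]]
top [[157.0, 228.0], [167.0, 86.0], [171.0, 237.0], [80.0, 224.0], [89.0, 81.0]]
0 0.107
side [[101.0, 194.0], [361.0, 177.0], [110.0, 422.0], [89.0, 130.0], [345.0, 114.0]]
top [[171.0, 227.0], [180.0, 83.0], [184.0, 236.0], [92.0, 223.0], [101.0, 79.0]]
0 0.112
side [[99.0, 180.0], [358.0, 164.0], [107.0, 408.0], [87.0, 117.0], [341.0, 101.0]]
top [[154.0, 226.0], [163.0, 82.0], [168.0, 235.0], [76.0, 222.0], [85.0, 78.0]]
0.01 0.107
side [[99.0, 141.0], [361.0, 124.0], [108.0, 371.0], [87.0, 78.0], [344.0, 62.0]]
top [[167.0, 225.0], [177.0, 80.0], [181.0, 234.0], [88.0, 220.0], [98.0, 76.0]]
0.01 0.112
side [[97.0, 127.0], [357.0, 111.0], [106.0, 357.0], [85.0, 65.0], [340.0, 49.0]]
top [[151.0, 224.0], [160.0, 79.0], [165.0, 233.0], [72.0, 220.0], [81.0, 75.0]]
```

{"method": "send_rows", "body": {"linear": [[0,0,0],[0,0,0],[0,0,0],[0,0,0]], "rotation": [[0,0,5.8],[0,0,5.8],[0,0,5.8],[0,0,5.7]], "fingers": [0,0,0,0]}}

```text
t: 0.43
tcp_pos: [0.2218, -0.5842, 0.4042]
orientation: [-0.0, 1.0, -0.023, -0.0]
force: [-0.1, -0.6, 0.1]
width: 0.998
```

```bash
cat > go.py <<'E'
import sys
from plant import r
from h import *
def st():
    o=r.observe();q=o["orientation"];return o,Ro.from_quat([q[1],q[2],q[3],q[0]]).as_matrix()
if __name__=="__main__":
    tgt=np.array([float(v) for v in sys.argv[1:4]])
    o,R=st(); d=R.T@(tgt-o["tcp_pos"])*1000
    print(o["t"],o["tcp_pos"],"tooly",R[:,1],"d mm",np.round(d,1),"rows",np.linalg.norm(d)/41.7, "F",o["force"])
E
python3 go.py .565 .241 .40
```

```text
0.4333 [ 0.22175887 -0.58418     0.40423827] tooly [-4.53791999e-02 -9.98969527e-01 -7.82597514e-04] d mm [ 305.4 -839.9    4.8] rows 21.432389615375694 F [-0.06590512 -0.5809165   0.0542591 ]
```

{"method": "send_rows", "body": {"linear": [[8,-20,0],[13,-36,0],[13,-36,0],[13,-36,0],[13,-36,0]], "rotation": [[0,0,0],[0,0,0],[0,0,0],[0,0,0],[0,0,0]], "fingers": [0,0,0,0,0]}}

```text
t: 0.85
tcp_pos: [0.2885, -0.4212, 0.4042]
orientation: [-0.0, 1.0, -0.021, -0.0]
force: [0.7, -0.0, -0.0]
width: 1.001
```

{"method": "send_rows", "body": {"linear": [[13,-36,0],[13,-36,0],[13,-36,0],[13,-36,0],[13,-36,0]], "rotation": [[0,0,0],[0,0,0],[0,0,0],[0,0,0],[0,0,0]], "fingers": [0,0,0,0,0]}}

```text
t: 1.27
tcp_pos: [0.3607, -0.2438, 0.4046]
orientation: [-0.0, 1.0, -0.02, -0.0]
force: [0.8, -1.9, -0.5]
width: 0.998
```

{"method": "send_rows", "body": {"linear": [[13,-36,0],[13,-36,0],[13,-36,0],[13,-36,0],[13,-36,0]], "rotation": [[0,0,0],[0,0,0],[0,0,0],[0,0,0],[0,0,0]], "fingers": [0,0,0,0,0]}}

```text
t: 1.68
tcp_pos: [0.4329, -0.0665, 0.4047]
orientation: [0.0, 1.0, -0.02, 0.0]
force: [0.5, -0.0, 0.8]
width: 0.997
```

{"method": "send_rows", "body": {"linear": [[13,-36,0],[13,-36,0],[13,-36,0],[13,-36,0],[13,-36,0]], "rotation": [[0,0,0],[0,0,0],[0,0,0],[0,0,0],[0,0,0]], "fingers": [0,0,0,0,0]}}

```text
t: 2.1
tcp_pos: [0.5052, 0.1109, 0.4045]
orientation: [0.0, 1.0, -0.02, -0.0]
force: [1.5, -0.4, -0.6]
width: 0.999
```

```bash
python3 go.py .565 .241 .40
```

```text
2.1 [0.50517336 0.1108609  0.40451413] tooly [-4.00156514e-02 -9.99199044e-01  1.33742779e-04] d mm [  54.6 -132.4    4.5] rows 3.4365260228848715 F [ 1.4723804  -0.41216826 -0.62478709]
```

{"method": "send_rows", "body": {"linear": [[14,-35,0],[14,-35,0],[14,-30,0],[8,-20,0],[0,0,0]], "rotation": [[0,0,0],[0,0,0],[0,0,0],[0,0,0],[0,0,0]], "fingers": [0,0,0,0,0]}}

```text
t: 2.52
tcp_pos: [0.561, 0.2302, 0.4041]
orientation: [-0.001, 1.0, -0.019, 0.0]
force: [-0.4, 0.2, -0.3]
width: 0.998
```

```bash
cat > look.py <<'E'
import sys,cv2
from plant import imaging
t=sys.argv[1]; I={n:imaging.capture(n)["image"][:,:,::-1] for n in("side","top")}
for n in I: cv2.imwrite(f"pics/{n}_{t}.png",I[n])
a=cv2.resize(I["side"][160:310,240:400],None,fx=4,fy=4,interpolation=cv2.INTER_CUBIC)
cv2.imwrite(f"pics/sc_{t}.png",a)
E
python3 look.py a; python3 go.py .565 .241 .40
```

```text
2.6167 [0.55963209 0.22716934 0.40392974] tooly [-3.89115228e-02 -9.99242338e-01  8.02688078e-04] d mm [  4.8 -14.    3.9] rows 0.36804465209153436 F [0.15540123 0.378764   0.33671556]
```

View pics/sc_a.png

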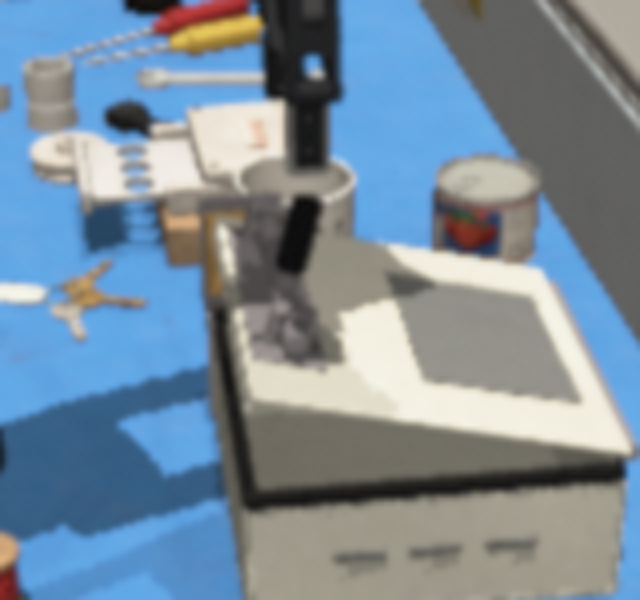

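View pics/top_a.png

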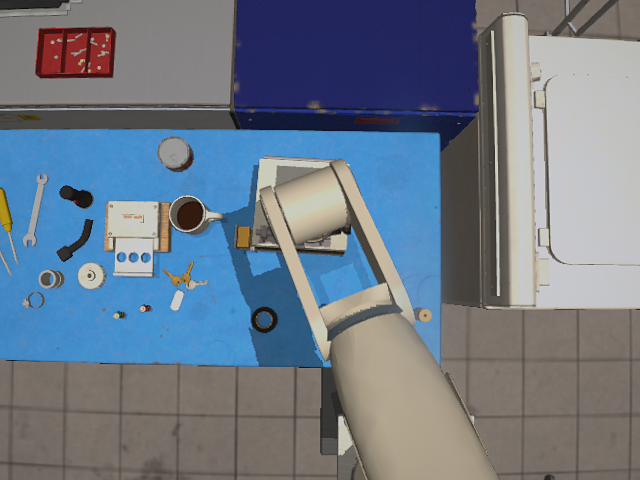

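{"method": "send_rows", "body": {"linear": [[5,-14,0],[0,0,20],[0,0,25],[0,0,20],[0,0,4]], "rotation": [[0,0,0],[0,0,0],[0,0,0],[0,0,0],[0,0,0]], "fingers": [0,0,0,0,0]}}

```text
t: 3.03
tcp_pos: [0.5642, 0.2394, 0.3325]
orientation: [0.001, 1.0, -0.021, -0.002]
force: [-0.6, 0.2, -0.3]
width: 1.005
```

```bash
python3 look.py b; python3 go.py .565 .241 .334
```

```text
3.1333 [0.56508831 0.23991628 0.3350366 ] tooly [-4.11192094e-02 -9.99153798e-01  9.48129302e-04] d mm [-0.1 -1.1  1. ] rows 0.03602552359705708 F [-0.37717801 -0.91178707  0.1976986 ]
```

View pics/sc_b.png

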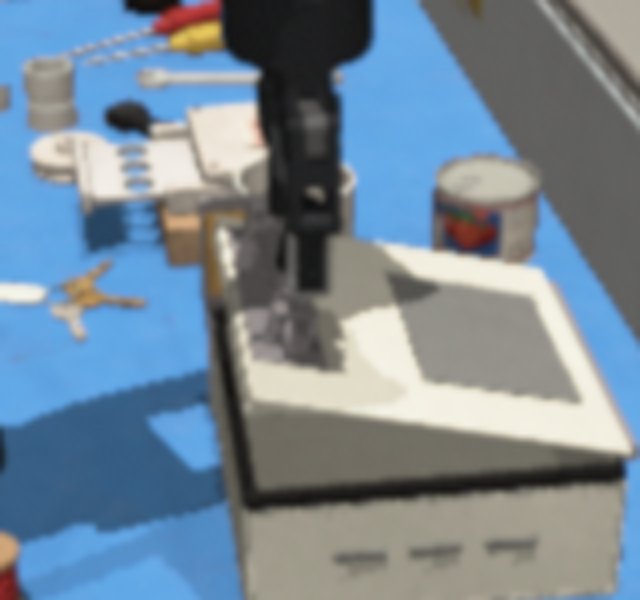

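{"method": "send_rows", "body": {"linear": [[0,0,0],[0,0,0],[0,0,0],[0,0,0],[0,0,0]], "rotation": [[0,0,0],[0,0,0],[0,0,0],[0,0,0],[0,0,0]], "fingers": [150,180,255,255,255], "squeeze": 40}}

```text
t: 3.55
tcp_pos: [0.5655, 0.2405, 0.3364]
orientation: [-0.0, 1.0, -0.02, 0.001]
force: [0.1, -0.9, 0.4]
width: 0.299
```

{"method": "send_rows", "body": {"linear": [[0,0,0],[0,0,0],[0,0,0],[0,0,0],[0,0,0]], "rotation": [[0,0,0],[0,0,0],[0,0,0],[0,0,0],[0,0,0]], "fingers": [255,255,255,255,255]}}

```text
t: 3.97
tcp_pos: [0.5653, 0.2405, 0.3358]
orientation: [-0.0, 1.0, -0.02, -0.0]
force: [-1.3, -0.3, 2.6]
width: 0.202
```

```bash
python3 go.py .565 .241 .334
```

```text
3.9667 [0.56533758 0.24054742 0.3357785 ] tooly [-4.03870164e-02 -9.99184109e-01 -7.20421366e-05] d mm [-0.4 -0.4  1.8] rows 0.04474753632786076 F [-1.30274151 -0.26301203  2.55210935]
```

{"method": "send_rows", "body": {"linear": [[-2.3,0,4.2],[-2.2,0,4.2],[-2.1,0,4.2],[-2.1,0,4.3],[0,0,0]], "rotation": [[0,0,0],[0,0,0],[0,0,0],[0,0,0],[0,0,0]], "fingers": [255,255,255,255,255]}}

```text
t: 4.38
tcp_pos: [0.5568, 0.2409, 0.3188]
orientation: [-0.0, 1.0, -0.02, 0.001]
force: [-1.0, -0.6, 5.9]
width: 0.198
```

{"method": "send_rows", "body": {"linear": [[-1.9,0,4.3],[-1.8,0,4.3],[-1.7,0,4.4],[-1.6,0,4.5],[0,0,0]], "rotation": [[0,0,0],[0,0,0],[0,0,0],[0,0,0],[0,0,0]], "fingers": [255,255,255,255,255]}}

```text
t: 4.8
tcp_pos: [0.5502, 0.2413, 0.3017]
orientation: [-0.0, 1.0, -0.02, 0.001]
force: [0.3, -1.1, 7.8]
width: 0.199
```

```bash
python3 look.py c; python3 go.py .565 .241 .334
```

```text
4.9 [0.55037034 0.2412978  0.30212397] tooly [-4.01254658e-02 -9.99194426e-01 -6.67510065e-04] d mm [ 14.7  -0.3 -31.8] rows 0.8411070714816764 F [-0.04060564 -0.63594795  7.5867821 ]
```

View pics/sc_c.png

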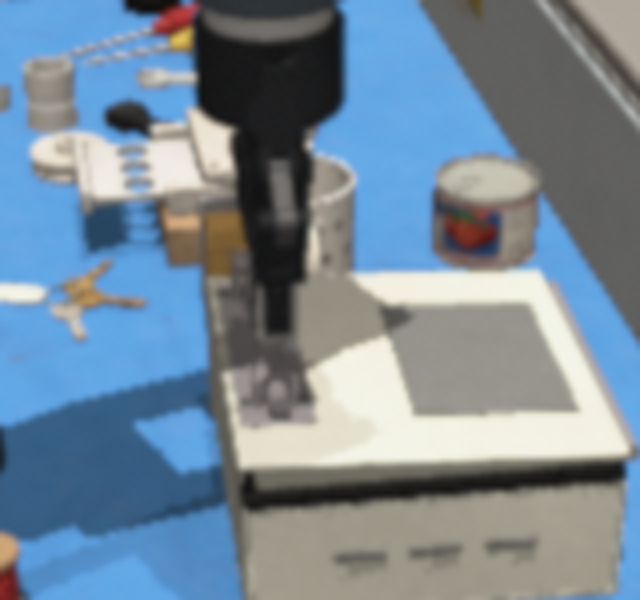

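```bash
python3 - <<'E'
import cv2
from fit import *
a=cv2.imread('pics/side_c.png')[200:285,280:345]; cv2.imwrite('pics/side_cd.png',cv2.resize(a,None,fx=8,fy=7,interpolation=cv2.INTER_CUBIC) if 0 else cv2.resize(a,None,fx=7,fy=7,interpolation=cv2.INTER_CUBIC))
p=s.x;b=p[:3]
f=lambda P:np.round((proj("side",P)-(280,200)+.5)*7).tolist()
for a in(.03,.04,.05,.06,.07):
  L=lambda x,y,z:f(box2w(b,lid2box(a,p[3],p[4],(x,y,z))))
  print(a,"FR",L(-.1-p[3],-.1,p[5]),"FL",L(-.1-p[3],.1,p[5]),"BR",L(.1-p[3],-.1,p[5]),"tiptop",L(-.182,.092,.022),"rod top at post",L(-.182,-.03,.022))
for d in(-.01,0,.005,.01):
  x0=p[3]-.182;z=p[4]+.016+d;ym=.1085
  print(d,[f(box2w(b,(x0+dx,ym+dy,z+dz))) for dx,dy,dz in((-.022,0,.022),(.022,0,.022),(-.022,0,-.022),(-.022,.024,.022),(.022,.024,.022))])
E
```

```text
0.03 FR [147.0, 553.0] FL [87.0, 220.0] BR [824.0, 516.0] tiptop [158.0, 176.0] rod top at post [201.0, 363.0]
0.04 FR [148.0, 547.0] FL [87.0, 215.0] BR [824.0, 516.0] tiptop [159.0, 171.0] rod top at post [201.0, 358.0]
0.05 FR [148.0, 541.0] FL [88.0, 210.0] BR [824.0, 516.0] tiptop [160.0, 166.0] rod top at post [202.0, 353.0]
0.06 FR [148.0, 535.0] FL [88.0, 204.0] BR [825.0, 516.0] tiptop [161.0, 161.0] rod top at post [203.0, 348.0]
0.07 FR [148.0, 529.0] FL [88.0, 199.0] BR [825.0, 515.0] tiptop [162.0, 157.0] rod top at post [204.0, 343.0]
-0.01 [[86.0, 156.0], [216.0, 148.0], [91.0, 269.0], [80.0, 124.0], [207.0, 116.0]]
0 [[85.0, 130.0], [215.0, 121.0], [90.0, 244.0], [79.0, 98.0], [207.0, 90.0]]
0.005 [[85.0, 117.0], [215.0, 108.0], [89.0, 231.0], [79.0, 85.0], [207.0, 77.0]]
0.01 [[84.0, 103.0], [215.0, 95.0], [89.0, 219.0], [78.0, 72.0], [206.0, 64.0]]
```

View pics/side_cd.png

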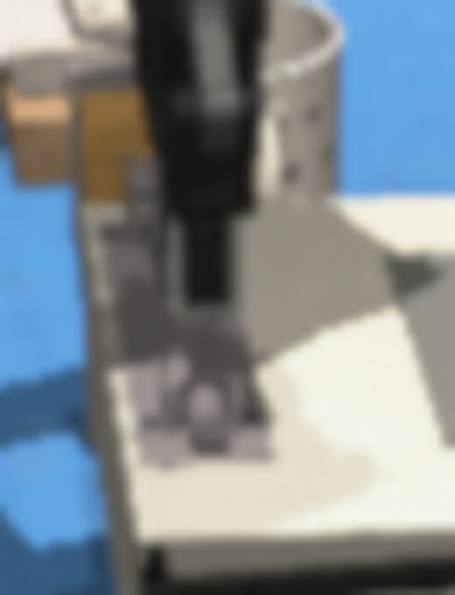

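{"method": "send_rows", "body": {"linear": [[-0.8,0,2.7],[-0.8,0,2.8],[0,0,0],[0,0,0]], "rotation": [[0,0,0],[0,0,0],[0,0,0],[0,0,0]], "fingers": [255,255,255,255]}}

```text
t: 5.23
tcp_pos: [0.5487, 0.2413, 0.2968]
orientation: [-0.0, 1.0, -0.02, 0.001]
force: [-0.9, -1.2, 9.0]
width: 0.2
```

{"method": "send_rows", "body": {"linear": [[0,-2,0],[0,-2,0],[0,-2,0],[0,-2,0],[0,0,0]], "rotation": [[0,0,0],[0,0,0],[0,0,0],[0,0,0],[0,0,0]], "fingers": [255,255,255,255,255]}}

```text
t: 5.65
tcp_pos: [0.5491, 0.2495, 0.2969]
orientation: [-0.0, 1.0, -0.02, 0.001]
force: [-0.2, 0.1, 9.1]
width: 0.201
```

{"method": "send_rows", "body": {"linear": [[0,-1,0],[0,-1,0],[0,-1,0],[0,0,0]], "rotation": [[0,0,0],[0,0,0],[0,0,0],[0,0,0]], "fingers": [255,255,255,255]}}

```text
t: 5.98
tcp_pos: [0.5492, 0.2524, 0.2969]
orientation: [-0.0, 1.0, -0.02, 0.001]
force: [-1.3, 0.2, 9.4]
width: 0.198
```

```bash
python3 look.py d; python3 go.py .565 .241 .334;python3 -c "
import cv2
a=cv2.imread('pics/side_d.png')[200:285,280:345]; cv2.imwrite('pics/side_dd.png',cv2.resize(a,None,fx=7,fy=7,interpolation=cv2.INTER_CUBIC))"
```

```text
6.0833 [0.54924422 0.25234617 0.29694453] tooly [-4.01749372e-02 -9.99192354e-01 -7.83341740e-04] d mm [ 16.3  10.7 -37. ] rows 1.0032146832635194 F [-0.8702268  -1.49359971  9.69186886]
```

View pics/side_dd.png

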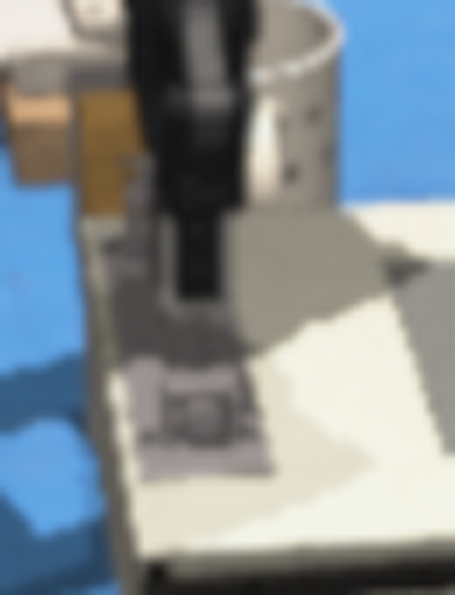

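{"method": "send_rows", "body": {"linear": [[0,-1,0],[0,-1,0],[0,0,0]], "rotation": [[0,0,0],[0,0,0],[0,0,0]], "fingers": [255,255,255]}}

```text
t: 6.33
tcp_pos: [0.5493, 0.2544, 0.2969]
orientation: [-0.0, 1.0, -0.02, 0.001]
force: [-0.9, -1.2, 8.9]
width: 0.2
```

{"method": "send_rows", "body": {"linear": [[0,-1,0],[0,0,0]], "rotation": [[0,0,0],[0,0,0]], "fingers": [255,255]}}

```text
t: 6.5
tcp_pos: [0.5494, 0.2553, 0.2969]
orientation: [-0.0, 1.0, -0.02, 0.001]
force: [-0.2, -1.8, 8.7]
width: 0.199
```

{"method": "send_rows", "body": {"linear": [[0,-1,0],[0,0,0]], "rotation": [[0,0,0],[0,0,0]], "fingers": [255,255]}}

```text
t: 6.67
tcp_pos: [0.5494, 0.2563, 0.2969]
orientation: [-0.0, 1.0, -0.02, 0.001]
force: [-0.8, -1.3, 9.2]
width: 0.198
```

{"method": "send_rows", "body": {"linear": [[0,-1,0],[0,0,0]], "rotation": [[0,0,0],[0,0,0]], "fingers": [255,255]}}

```text
t: 6.83
tcp_pos: [0.5495, 0.257, 0.2969]
orientation: [0.0, 1.0, -0.02, 0.001]
force: [-1.1, -3.4, 9.1]
width: 0.203
```

{"method": "send_rows", "body": {"linear": [[0,-1,0],[0,0,0]], "rotation": [[0,0,0],[0,0,0]], "fingers": [255,255]}}

```text
t: 7.0
tcp_pos: [0.5495, 0.2576, 0.2968]
orientation: [0.001, 1.0, -0.02, 0.001]
force: [1.1, -5.6, 9.8]
width: 0.198
```

{"method": "send_rows", "body": {"linear": [[0,-1,0],[0,0,0]], "rotation": [[0,0,0],[0,0,0]], "fingers": [255,255]}}

```text
t: 7.17
tcp_pos: [0.5495, 0.259, 0.2966]
orientation: [-0.0, 1.0, -0.02, 0.001]
force: [-0.1, 0.6, 3.5]
width: 0.202
```

{"method": "send_rows", "body": {"linear": [[0,-1,0.5],[0,0,0.5],[0,0,0]], "rotation": [[0,0,0],[0,0,0],[0,0,0]], "fingers": [255,255,255]}}

```text
t: 7.42
tcp_pos: [0.5493, 0.2602, 0.2956]
orientation: [-0.0, 1.0, -0.02, 0.001]
force: [-1.5, -1.5, 9.6]
width: 0.199
```

{"method": "send_rows", "body": {"linear": [[0,-1,0],[0,-1,0],[0,-1,0],[0,0,0]], "rotation": [[0,0,0],[0,0,0],[0,0,0],[0,0,0]], "fingers": [255,255,255,255]}}

```text
t: 7.75
tcp_pos: [0.5495, 0.2634, 0.2957]
orientation: [-0.0, 1.0, -0.02, 0.001]
force: [-0.4, -0.8, 9.0]
width: 0.199
```

{"method": "send_rows", "body": {"linear": [[0,-1.5,0],[0,-1.5,0],[0,0,0]], "rotation": [[0,0,0],[0,0,0],[0,0,0]], "fingers": [255,255,255]}}

```text
t: 8.0
tcp_pos: [0.5496, 0.2665, 0.2957]
orientation: [-0.0, 1.0, -0.02, 0.001]
force: [-1.7, -1.3, 8.9]
width: 0.203
```

{"method": "send_rows", "body": {"linear": [[0,-1.5,0],[0,-1.5,0],[0,0,0]], "rotation": [[0,0,0],[0,0,0],[0,0,0]], "fingers": [255,255,255]}}

```text
t: 8.25
tcp_pos: [0.5498, 0.2694, 0.2957]
orientation: [-0.0, 1.0, -0.02, 0.001]
force: [-1.0, -1.4, 8.5]
width: 0.199
```

{"method": "send_rows", "body": {"linear": [[0,-2,0],[0,-2,0],[0,-2,0],[0,-1.5,0],[0,0,0]], "rotation": [[0,0,0],[0,0,0],[0,0,0],[0,0,0],[0,0,0]], "fingers": [255,255,255,255,255]}}

```text
t: 8.67
tcp_pos: [0.5501, 0.277, 0.2957]
orientation: [-0.0, 1.0, -0.02, 0.001]
force: [-0.5, -1.0, 8.5]
width: 0.202
```

{"method": "send_rows", "body": {"linear": [[0,-1.5,0],[0,-1.5,0],[0,0,0]], "rotation": [[0,0,0],[0,0,0],[0,0,0]], "fingers": [255,255,255]}}

```text
t: 8.92
tcp_pos: [0.5502, 0.2799, 0.2957]
orientation: [-0.0, 1.0, -0.02, 0.001]
force: [-0.5, -0.8, 8.3]
width: 0.199
```

{"method": "send_rows", "body": {"linear": [[0,-1,0],[0,0,0]], "rotation": [[0,0,0],[0,0,0]], "fingers": [255,255]}}

```text
t: 9.08
tcp_pos: [0.5502, 0.2809, 0.2957]
orientation: [-0.0, 1.0, -0.02, 0.001]
force: [0.3, -1.3, 9.5]
width: 0.197
```

{"method": "send_rows", "body": {"linear": [[0,-1,0],[0,0,0]], "rotation": [[0,0,0],[0,0,0]], "fingers": [255,255]}}

```text
t: 9.25
tcp_pos: [0.5503, 0.2818, 0.2957]
orientation: [-0.0, 1.0, -0.02, 0.001]
force: [-0.5, -1.3, 9.8]
width: 0.197
```

Continuing to feel for the end stop.

{"method": "send_rows", "body": {"linear": [[0,-1,0],[0,0,0]], "rotation": [[0,0,0],[0,0,0]], "fingers": [255,255]}}

```text
t: 9.42
tcp_pos: [0.5503, 0.2826, 0.2957]
orientation: [0.0, 1.0, -0.02, 0.001]
force: [-1.0, -3.7, 8.8]
width: 0.201
```

{"method": "send_rows", "body": {"linear": [[0,-1,0],[0,0,0]], "rotation": [[0,0,0],[0,0,0]], "fingers": [255,255]}}

```text
t: 9.58
tcp_pos: [0.5503, 0.283, 0.2955]
orientation: [0.001, 1.0, -0.02, 0.001]
force: [0.2, -6.8, 8.3]
width: 0.201
```

{"method": "send_rows", "body": {"linear": [[0,1,0],[0,0,-0.7],[0,0,-0.7],[0,0,0]], "rotation": [[0,0,0],[0,0,0],[0,0,0],[0,0,0]], "fingers": [255,255,255,255]}}

```text
t: 9.92
tcp_pos: [0.5503, 0.2827, 0.2961]
orientation: [-0.0, 1.0, -0.02, 0.001]
force: [5.4, -0.8, -0.8]
width: 0.203
```

{"method": "send_rows", "body": {"linear": [[0,0,0],[0,0,0],[0,0,0],[0,0,0]], "rotation": [[0,0,0],[0,0,0],[0,0,0],[0,0,0]], "fingers": [130,130,130,130]}}

```text
t: 10.25
tcp_pos: [0.5494, 0.2827, 0.2959]
orientation: [0.0, 1.0, -0.02, -0.001]
force: [-0.9, 0.5, -0.3]
width: 0.488
```

```bash
python3 look.py e; python3 go.py .55 .2827 .37
```

```text
10.35 [0.54954978 0.28267682 0.29600957] tooly [-4.03669416e-02 -9.99184910e-01  1.59892178e-04] d mm [  0.4  -0.  -74. ] rows 1.7743836806502793 F [-0.00968071 -0.26000204  0.31216104]
```

View pics/sc_e.png

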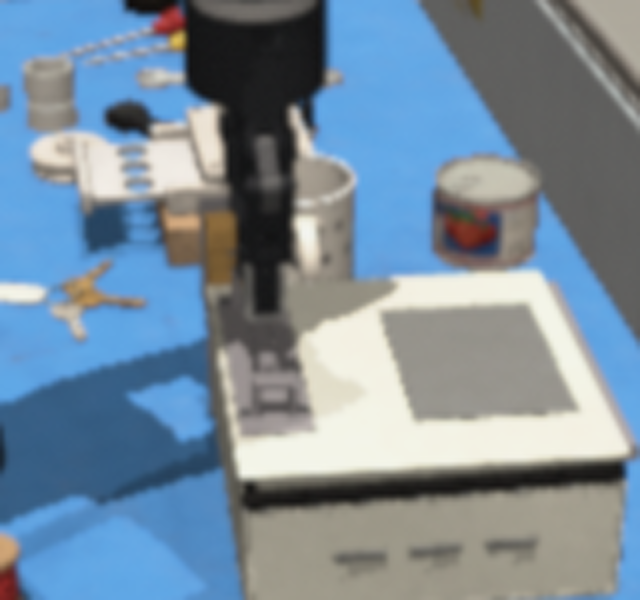

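The lid stays shut and the fingers are clear of the post. I'll lift straight up, then move back to the right.

{"method": "send_rows", "body": {"linear": [[0,0,-5],[0,0,-20],[0,0,-30],[0,0,-35],[0,0,-35]], "rotation": [[0,0,0],[0,0,0],[0,0,0],[0,0,0],[0,0,0]], "fingers": [130,130,130,130,130]}}

```text
t: 10.77
tcp_pos: [0.5494, 0.2825, 0.4225]
orientation: [0.0, 1.0, -0.02, -0.001]
force: [0.0, 0.1, 0.3]
width: 0.489
```

{"method": "send_rows", "body": {"linear": [[0,30,0],[-10,38,0],[-10,38,0],[-10,38,0],[-10,38,0]], "rotation": [[0,0,0],[0,0,0],[0,0,0],[0,0,0],[0,0,0]], "fingers": [130,130,130,130,130]}}

```text
t: 11.18
tcp_pos: [0.5015, 0.101, 0.4216]
orientation: [-0.0, 1.0, -0.02, 0.0]
force: [0.5, -0.7, 0.1]
width: 0.488
```

{"method": "send_rows", "body": {"linear": [[-10,38,0],[-10,38,0],[-10,38,0],[-5,20,0],[0,0,0]], "rotation": [[0,0,0],[0,0,0],[0,0,0],[0,0,0],[0,0,0]], "fingers": [130,130,130,130,130]}}

```text
t: 11.6
tcp_pos: [0.4607, -0.033, 0.4217]
orientation: [0.001, 1.0, -0.022, 0.0]
force: [-0.7, 0.6, 0.1]
width: 0.489
```

```bash
python3 look.py f; python3 -c "
import cv2
a=cv2.imread('pics/top_f.png')[145:265,225:365]; cv2.imwrite('pics/tc_f.png',cv2.resize(a,None,fx=5,fy=5,interpolation=cv2.INTER_CUBIC))
from fit import *
p=s.x;b=p[:3]
for a in(0,.01,.02,.03,.04):
  L=lambda x,y,z:[np.round(proj(n,box2w(b,lid2box(a,p[3],p[4],(x,y,z)))),1).tolist() for n in('side','top')]
  print(a,'FR',L(-.1-p[3],-.1,p[5]),'posttop',L(-.182,p[7]+.042,.073),'tip',L(-.182,p[7]+.145,.016))
"
```

```text
0 FR [[300.6, 281.0], [344.8, 253.7]] posttop [[304.2, 219.1], [284.3, 237.3]] tip [[300.1, 220.7], [237.9, 236.8]]
0.01 FR [[300.5, 280.2], [344.8, 253.7]] posttop [[304.6, 218.4], [284.3, 236.8]] tip [[300.2, 220.1], [237.9, 236.7]]
0.02 FR [[300.5, 279.3], [344.9, 253.6]] posttop [[304.9, 217.6], [284.2, 236.4]] tip [[300.2, 219.4], [237.8, 236.5]]
0.03 FR [[300.6, 278.5], [344.9, 253.5]] posttop [[305.2, 216.8], [284.2, 236.0]] tip [[300.3, 218.7], [237.7, 236.3]]
0.04 FR [[300.6, 277.7], [345.0, 253.4]] posttop [[305.6, 216.1], [284.2, 235.5]] tip [[300.4, 218.0], [237.6, 236.2]]
```

View pics/sc_f.png

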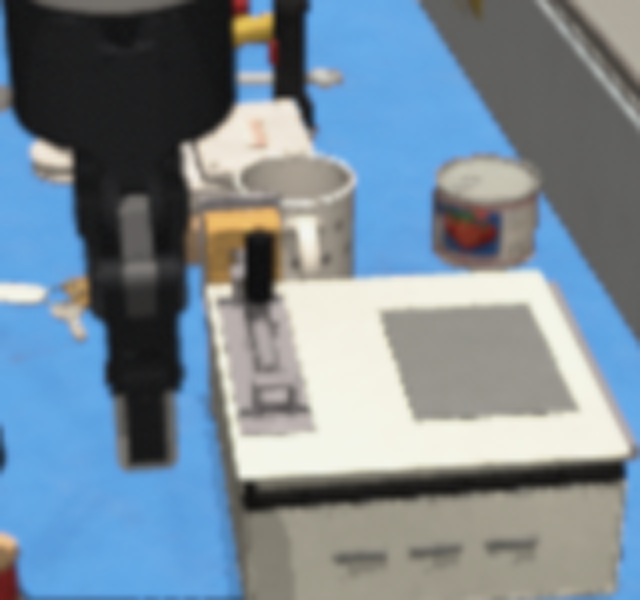

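View pics/tc_f.png

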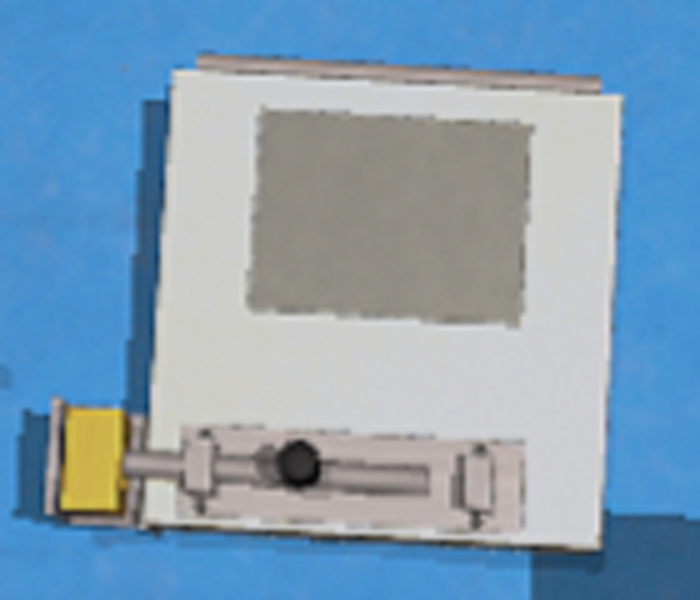

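The lid is shut, and the rod runs into the brass block with the post at about pixel (284, 237), as predicted for a fully home bolt. The robot is clear, so I'm handing in.

```bash
python3 -c "
from plant import r
print(r.observe()['force'],r.observe()['t']); print(r.job_done())"
```

```text
[ 0.7519993   1.49287472 -0.45556956] 11.7
the job is handed in; nothing more can be done
None
```

The lid is shut and held by the bolt alone, with the tip fully home in the keeper. I handed the job in at about 11.7 s of the 61 s allowed; no verdict is reported.

- **Pressing:** I pinched the thumb post with a 40 N grip and pressed the lid along its arc to about 0.02–0.03 rad. The measured load was about 9 N.
- **Feeling the keeper:** I slid the bolt in 1 mm steps. The nose touched the keeper at about 5.6 N sideways, then slipped in high against the hole's top edge. I lowered it 1 mm and the spring load returned to its normal value, so the rod was free in the hole.
- **Sliding home:** The bolt went in freely until it met its end stop at about 6.8 N. That was about 26 mm past where it first touched the keeper, against the 21 mm needed.
- **Letting go:** I backed off the stop and eased the lid up until the keeper took the load. Then I opened the fingers partway, lifted off and moved clear.

**Last checks:** The final pictures show the lid flat and the rod running into the brass block. The thumb post is at the pixel position predicted for a fully home bolt. The force reading was near zero apart from 1.5 N sideways, slightly above the usual noise, with the arm clear of everything. I saw no sign that the reels, tape or mug had moved, though I did not measure their positions. None of the checks failed or disagreed.

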